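Load the wash carrier, set its cover and lock it with two T-keys

ROBOT

A 6-joint arm with a two-finger parallel gripper is mounted at the origin on a cart in front of the work surface, level with it; the furniture and walls round the work are solid. World frame = base frame: x ahead of the robot, y to its left, z up, the work surface at z = 0. Lengths are in mm, angles in rad, forces in N, time in s.
With the tool pointing down it reaches from about 375 to 825 mm from the base axis. Payload 5.5 kg.
Tool frame: the origin (TCP) lies midway between the tips of the shut fingers; the grasp point (between the pads) lies 19 mm behind it; z points along the fingers, y is the line along which they close (so a half turn about z gives the same grasp; the last joint's range is limited). The gripper opens to 85 mm and grips with 20 to 120 N. Pads are 22 mm wide; open, the fingers measure 114 mm over their backs; the gripper's body (76 mm by 85 mm) begins 54 mm behind the grasp point. The pads swing forward as they close: fully open they stand 13 mm farther back than shut.
Start: joints at [1.123, 0.314, -0.047, 1.21, 0, 1.571], TCP at [259.786, 540.838, 231.299] pointing down, gripper open.
Joint ranges: [-2.67, 2.67], [-0.69, 1.73], [-1.03, 1.25], [-2.08, 2.16], [-1.42, 1.45], [-3.14, 3.14]. Speed limits (rad/s): [2.39, 2.39, 3.01, 3.14, 3.14, 3.14].

INTERFACE

Orientations are given as a 3x3 rotation matrix whose columns are the frame's x, y, z axes.
In Python, from cell import monitor, eyes, bot gives the robot as it stands.
- The arm moves only by the shell command python3 -m jog 'ROWS' [OPENING]. ROWS is JSON, a list of rows, each a list of 4 numbers: the shift along the tool's x, y, z each as a share of 0.12 m, from -1 to 1, then the turn about the tool's z as a share of pi rad, from -1 to 1. A call has exactly 8 rows; each row is the pose to reach, as a shift and turn from the pose commanded when the call began, along the tool's axes at that moment, turning the shorter way round; what a row does not reach only later rows make up. A row lasts 1/8 s, in which the tool goes at most 62.5 mm and 10.7 degrees, less where a joint would pass 70% of its speed; a pose out of reach is approached as far as the arm can. A call with a number of a shift or a turn outside -1 to 1 is refused whole. A call with a gripper value outside its range is refused whole. OPENING is the closure, from 0 (fully open) to 1 (shut), set as the call begins (- or left out, the last holds). The fingers move at their own pace and stop on an object; the grip force is fixed at half the most. Time passes only in rows, so rows that repeat a pose let the fingers close, or fill a call up. It gives the time, the measured TCP pose, the force, the opening and the grip force at its end, in the units of the state.
- monitor.state(): the state, without advancing time (a new reading comes with each control period).
- eyes.capture(name): name is "scene" or "top"; returns the picture (480x640x3 uint8, red, green, blue); there is no depth.
- eyes.calibration(name): a dict with "camera_matrix" (3x3 intrinsics, pixels), "dist" ([k1, k2, p1, p2, k3] as OpenCV has them; the pictures are not rectified), "R" (3x3) and "t" (3): a world point X has camera coordinates R X + t. Camera axes: x right, y down, z forward; pixel columns grow to the right and rows downward; lengths in mm; the calibration is good to about 2 mm. A picture is of the moment at which its call begins. calibration takes no time and is no camera call.
- bot.finish_job(): hands the job in; it is judged then, once.
The state is a dict: "t": time; "qpos": joint angles; "joint_velocities": joint speeds; "effort": joint torques, N m; "position": TCP position; "eef_rot": TCP orientation; "ft_force": force on the tool from outside, world axes, zero at the start; "torque": the same for the moment, N m; "opening": finger opening in mm; "finger_force": force on a finger pad.
Only numpy, scipy, OpenCV 4.12 (cv2) and the standard library are available. Lean on these libraries where they do the work, as an engineer would, in place of code of your own. Each camera call takes 0.05 s, during which the arm holds its last target. There are 200 camera calls.

TASK

Pack the capper's red chuck inserts for the washer: put every insert that is on the bench into the pan of the steel wash carrier, then set the loose cover onto the carrier's rim so that it sits seated and level with its slots over the slots of the carrier. Then lock the cover: put one red-winged T-key through each of the two slots until its collar rests on the cover, turn it a quarter turn so that its T bar lies across the slot underneath and holds, and leave it standing upright in the middle of the slot; do not shift the parts jar or the spray bottle behind the carrier.

Things in the scene. Friction and masses are not known exactly. Their poses are not given: they have to be found in the camera images.
- carrier: Steel wash carrier, fixed: open pan 106 (x) x 165 (y) x 60 mm high, walls and floor 5 mm thick (inside 96 x 155 mm), with a flat slotted ear 40 mm long and 8 mm thick at each y end, level with the rim, open underneath but for two thin legs at its corners. Origin: centre of its underside, at bench height; x across, y along its length, z up.
- slot0 (a point): Centre of the slot in the carrier's ear at its +y end, at the ear's top (60 mm above the bench, 102 mm from the carrier's centre). The slot is 42 mm long along the carrier's x and 13 mm wide along its y, right through the 8 mm ear.
- slot1 (a point): The same for the ear at the carrier's -y end.
- cover: Loose aluminium cover, 0.3 kg: plate 106 (x) x 244 (y) x 5 mm, a slot 46 (x) x 18 (y) mm 102 mm either way of its centre, under it a lip 8 mm deep that fits inside the pan's rim with 2 mm play all round, either way round. Starts lying on its lip. Origin: centre at the lip's lower edge; seated, it is 52 mm above the carrier's origin and the plate's top at 65 mm. y along its length.
- cover_handle (a point): Centre of the cover's blue handle bar, 96 mm long along the cover's y, 14 mm thick (x), 18 mm high, 44 mm above the cover's origin; below it 22 mm are free above the plate. Bar top: 40 mm above the plate's top.
- key_stand: Grey plastic key stand, fixed, 40 (x) x 112 (y) x 36 mm high, with two pockets 30 mm deep, 27 mm either way of its centre along y, in which the two keys stand at the start, collar on its top, key x along the stand's y. Origin: centre of its underside.
- key0: T-key, 70 g, 66 mm high, standing in the stand. Heights from the origin (under the T bar): T bar 34 (x) x 8 (y) mm, 0 to 7; stem 8 mm thick to 25; collar 34 mm across, 25 to 30; red wing 42 (x) x 12 (y) mm, 30 to 66. Origin 11 mm above the bench in the stand, 40 mm with the collar on the seated cover. Bar along the slot it passes, across it holds; it turns freely.
- key1: The second T-key, just like key0. Either key may go into either slot.
- insert0: Red chuck insert: short round plastic ring 43 mm across and 31 mm high, to be gripped at its outside. Origin: centre of its underside. On the bench at the start, or absent.
- insert1: Red chuck insert: short round plastic ring 43 mm across and 31 mm high, to be gripped at its outside. Origin: centre of its underside. On the bench at the start, or absent.
- insert2: Red chuck insert: short round plastic ring 43 mm across and 31 mm high, to be gripped at its outside. Origin: centre of its underside. On the bench at the start, or absent.
- jar: Bystander: clear parts jar with white lid, 62 mm across, 68 mm high, behind the carrier. Origin: centre of its underside.
- spray: Bystander: spray bottle with blue and red head, 63 x 76 x 197 mm, behind the carrier. Origin: centre of its underside.
Not all that is in view belongs to the job. Leave any green look-alike of the key0 alone.

How it is judged (in metres and radians):
On the way, in this order (a step that is already met when the one before it is completed fails the run):
1. every insert lies in the carrier's pan (x of insert0 in the frame of carrier between -0.05 and 0.05 m and y of insert0 in the frame of carrier between -0.08 and 0.08 m and z of insert0 in the frame of carrier between -0.005 and 0.035 m and x of insert1 in the frame of carrier between -0.05 and 0.05 m and y of insert1 in the frame of carrier between -0.08 and 0.08 m and z of insert1 in the frame of carrier between -0.005 and 0.035 m and x of insert2 in the frame of carrier between -0.05 and 0.05 m and y of insert2 in the frame of carrier between -0.08 and 0.08 m and z of insert2 in the frame of carrier between -0.005 and 0.035 m), for 0.2 s.
2. the cover sits seated and level on the carrier's rim, with the inserts inside (all of step 1 and horizontal distance between cover and carrier below 0.006 m and angle between the y axis of cover and the y axis of carrier, either way round below 0.06 rad and angle between cover's own z axis and vertical below 0.03 rad and z of cover in the frame of carrier between 0.048 and 0.0555 m), for 0.3 s.
At the end, for the whole second after the job is handed in: Inserts in the pan, not stacked; cover seated (centre within 6 mm, yaw 3.4 deg, level within 1.7 deg, down within 3.5 mm); in each slot one T-key, collar within 4.5 mm of the cover, upright within 8 deg, within 13 mm of mid-slot, bar within 21 deg of square across it; all at rest (all of step 2 and (((horizontal distance between key0 and slot0 below 0.013 m and angle between key0's own z axis and vertical below 0.15 rad and angle between the x axis of key0 and the y axis of carrier, either way round below 0.38 rad and z of key0 in the frame of carrier between 0.034 and 0.0445 m) and (horizontal distance between key1 and slot1 below 0.013 m and angle between key1's own z axis and vertical below 0.15 rad and angle between the x axis of key1 and the y axis of carrier, either way round below 0.38 rad and z of key1 in the frame of carrier between 0.034 and 0.0445 m)) or ((horizontal distance between key0 and slot1 below 0.013 m and angle between key0's own z axis and vertical below 0.15 rad and angle between the x axis of key0 and the y axis of carrier, either way round below 0.38 rad and z of key0 in the frame of carrier between 0.034 and 0.0445 m) and (horizontal distance between key1 and slot0 below 0.013 m and angle between key1's own z axis and vertical below 0.15 rad and angle between the x axis of key1 and the y axis of carrier, either way round below 0.38 rad and z of key1 in the frame of carrier between 0.034 and 0.0445 m))) and linear speed of each of cover, key0, key1 below 0.02 m/s); the robot touches nothing.
It fails at once if the parts jar is shifted by more than 3 cm (distance of jar from where it was at the start of the episode above 0.03 m).
It fails at once if the spray bottle is shifted by more than 3 cm (distance of spray from where it was at the start of the episode above 0.03 m).
Of insert0, insert1, insert2 only 2 to 3 are there at a start; the rules pass over those that are not, and their reading is None.
At some moment in a run one of insert0, insert1, insert2, cover may be knocked a few centimetres aside while the robot is not near it.
It also fails if it takes over 200 s, if anything falls off the work surface, if the arm or the gripper's body presses on something with over 40 N, if the wrist force passes 120 N, or if a joint passes its speed limit or range.

## Working session

There is one attempt and no reset: what is moved stays moved. The work goes in short steps, Python scripts to look and compute and a shell command to move; the robot and the scene stay as the last step left them, time stands still between calls to the robot, and variables do not carry over. Pictures are saved under pics/ and viewed, at most 14 in all, crops included, and the job is handed in when it is done.

```bash
ls; mkdir -p pics
python3 - <<'E'
from cell import monitor, eyes, bot
import cv2, numpy as np
s=monitor.state(); print(s)
for n in("scene","top"):
    im=eyes.capture(n); cv2.imwrite(f"pics/{n}0.png",im[:,:,::-1])
    c=eyes.calibration(n); print(n,{k:np.round(v,4).tolist() for k,v in c.items()})
E
```

```text
pics
{'t': 0.0, 'qpos': array([ 1.12299449e+00,  3.14237375e-01, -4.80626418e-02,  1.21022901e+00,
       -4.28426244e-06,  1.57080222e+00]), 'joint_velocities': array([-0.00012507, -0.00043101, -0.00078124,  0.00138752, -0.00026867,
        0.00184893]), 'effort': array([-1.87505971e-04, -5.39590502e+01,  3.39745975e+01,  1.90578809e-02,
       -7.01858198e-05, -9.63920741e-06]), 'position': array([259.53925565, 540.31306857, 230.4349885 ]), 'eef_rot': array([[-9.01398502e-01,  4.32989820e-01, -7.46369999e-04],
       [ 4.32990463e-01,  9.01397145e-01, -1.56370940e-03],
       [-4.29446558e-06, -1.73269640e-03, -9.99998499e-01]]), 'ft_force': array([-0.00589931,  0.55518966, -0.13125382]), 'torque': array([ 0.00529232,  0.03508979, -0.02399851]), 'finger_force': 0.0, 'opening': 85.26087059155036}
scene {'camera_matrix': [[461.7378, 0.0, 319.2109], [0.0, 461.7378, 239.0708], [0.0, 0.0, 1.0]], 'dist': [0.019, 0.0, 0.0, 0.0, 0.0], 'R': [[0.5033, -0.864, 0.0133], [-0.581, -0.3497, -0.735], [0.6397, 0.3622, -0.678]], 't': [-307.1022, 402.3837, 653.6233]}
top {'camera_matrix': [[522.8199, 0.0, 324.4789], [0.0, 522.8199, 240.8397], [0.0, 0.0, 1.0]], 'dist': [-0.0526, 0.0, 0.0, 0.0, 0.0], 'R': [[-0.0488, -0.9988, 0.0016], [-0.9766, 0.0474, -0.2099], [0.2096, -0.0118, -0.9777]], 't': [8.3614, 618.2962, 1091.613]}
```

View pics/scene0.png

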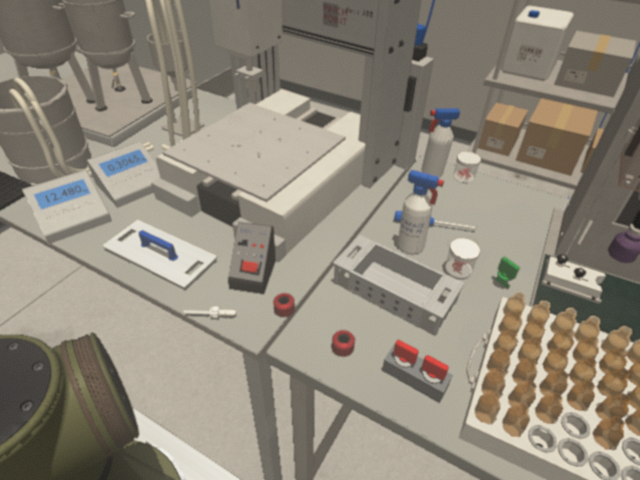

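View pics/top0.png

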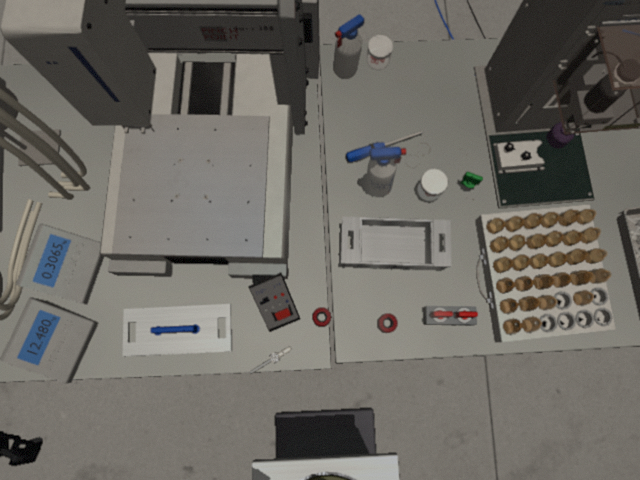

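The top picture shows the carrier at (396,243), the cover with blue handle at (176,329), inserts at (321,317) and (387,323), and the keys in the stand at (436,315)/(467,315). It also shows the jar at (433,185) and the spray bottle at (380,165).

What could be mistaken:
- **Insert:** the ring at (321,317), the ring at (387,323), the red button on the black device at (280,312), and the grey rings in the tray at (545,440 in scene). I choose the two red rings.
- **Key:** the red wings at (436,315) and (467,315), and the green key at (471,180). I choose the two red ones.
- **Cover:** the white plate at (176,329), and the white fixture at (518,154). I choose the plate with the blue handle.

```bash
cat > h.py <<'E'
import numpy as np, cv2
from cell import monitor, eyes, bot
def cal(n):
    c=eyes.calibration(n); return [np.array(c[k],float) for k in("camera_matrix","dist","R","t")]
def proj(n,P):
    K,d,R,t=cal(n); return cv2.projectPoints(np.array(P,float).reshape(-1,3),cv2.Rodrigues(R)[0],t,K,d)[0].reshape(-1,2)
def at_z(n,px,z):
    K,d,R,t=cal(n); u=cv2.undistortPoints(np.array(px,float).reshape(-1,1,2),K,d).reshape(-1,2)
    r=np.c_[u,np.ones(len(u))]@R; C=-R.T@t
    return C+r*((z-C[2])/r[:,2])[:,None]
def red(im,lo=(110,60)):
    h=im.astype(int); return ((h[...,0]>90)&(h[...,0]>2*h[...,1])&(h[...,0]>2*h[...,2])).astype(np.uint8)
def blobs(m,amin=15):
    n,l,s,c=cv2.connectedComponentsWithStats(m); return [(c[i].round(1).tolist(),s[i].tolist()) for i in range(1,n) if s[i,4]>=amin]
def crop(im,x,y,w,h,k): return cv2.resize(im[y:y+h,x:x+w],None,fx=k,fy=k,interpolation=cv2.INTER_CUBIC)[:,:,::-1]
E
python3 - <<'E'
from h import *
t=cv2.imread("pics/top0.png")[:,:,::-1]; s=cv2.imread("pics/scene0.png")[:,:,::-1]
cv2.imwrite("pics/c1.png",crop(t,310,205,180,135,4.4))
cv2.imwrite("pics/c2.png",np.vstack([crop(t,110,295,132,70,6)[:, :792],crop(s,95,210,132,29,6)[:0]]))
for n,im in(("top",t),("scene",s)):
    for b in blobs(red(im)): print(n,b, at_z(n,b[0],20).round(1).tolist())
b=((t[...,2].astype(int)>1.6*t[...,0])&(t[...,2]>90)).astype(np.uint8)
for q in blobs(b): print("blue",q,at_z("top",q[0],44).round(1).tolist())
E
```

```text
top ([338.3, 32.7], [336, 31, 5, 4, 15]) [[1166.5, -83.8, 20.0]]
top ([403.3, 151.0], [402, 149, 4, 5, 18]) [[838.7, -221.9, 20.0]]
top ([282.3, 314.0], [275, 309, 15, 11, 106]) [[465.0, 80.2, 20.0]]
top ([321.8, 316.3], [313, 308, 17, 17, 116]) [[455.7, -7.9, 20.0]]
top ([467.5, 314.0], [459, 311, 19, 8, 95]) [[444.2, -335.1, 20.0]]
top ([443.4, 313.5], [435, 312, 18, 4, 69]) [[448.2, -280.8, 20.0]]
top ([391.0, 322.9], [385, 314, 12, 18, 82]) [[433.4, -161.5, 20.0]]
scene ([432.8, 124.6], [431, 120, 5, 11, 24]) [[1300.3, -14.3, 20.0]]
scene ([440.1, 182.2], [438, 180, 5, 5, 16]) [[1013.2, -139.4, 20.0]]
scene ([249.3, 266.4], [243, 262, 14, 10, 120]) [[499.0, 110.6, 20.0]]
scene ([283.8, 303.8], [275, 296, 18, 13, 90]) [[450.7, -10.6, 20.0]]
scene ([343.0, 342.2], [334, 332, 19, 17, 109]) [[430.8, -155.4, 20.0]]
scene ([406.9, 347.9], [396, 341, 22, 17, 148]) [[480.2, -262.4, 20.0]]
scene ([402.8, 358.2], [400, 355, 8, 6, 24]) [[455.9, -264.4, 20.0]]
scene ([436.1, 363.7], [425, 356, 23, 23, 167]) [[476.0, -320.0, 20.0]]
scene ([431.6, 374.2], [428, 371, 9, 6, 28]) [[451.8, -320.4, 20.0]]
blue ([443.4, 20.2], [435, 0, 18, 39, 56]) [[1175.2, -348.5, 44.0]]
blue ([351.2, 23.2], [340, 15, 24, 17, 173]) [[1175.9, -116.0, 44.0]]
blue ([374.4, 151.0], [347, 143, 54, 16, 454]) [[832.4, -149.6, 44.0]]
blue ([384.0, 160.9], [381, 160, 7, 3, 19]) [[806.7, -170.3, 44.0]]
blue ([51.3, 260.4], [33, 235, 37, 52, 955]) [[607.3, 599.5, 44.0]]
blue ([38.1, 337.6], [18, 311, 42, 54, 1011]) [[435.1, 619.8, 44.0]]
blue ([171.3, 328.9], [151, 326, 42, 7, 221]) [[442.0, 322.5, 44.0]]
```

View pics/c1.png

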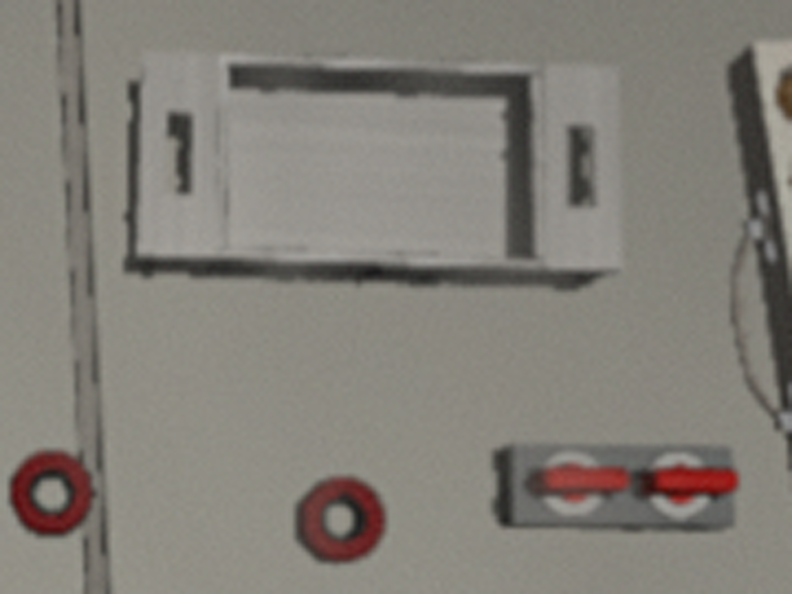

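View pics/c2.png

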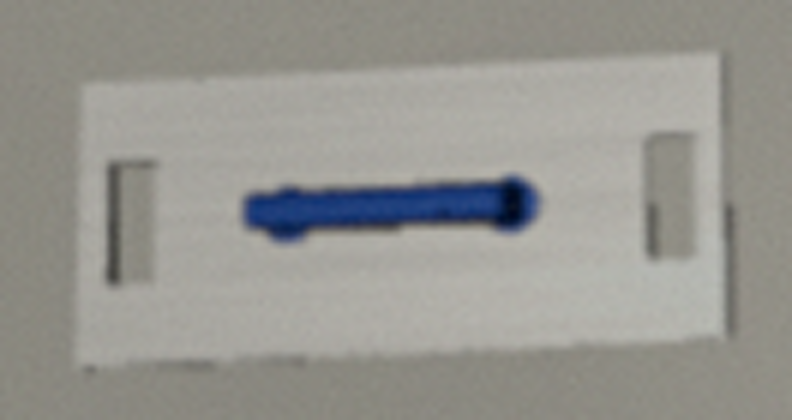

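The close crops confirm the choice: two red rings at crop-1 (52,491) and (343,517), red-winged keys with collars at (572,483) and (681,484), and carrier slots at (179,153) and (581,166). Crop 2 shows the cover plate corners at (82,85), (720,52), (728,338) and (75,366).

Run:
```python
from h import *
f1=lambda p:np.array(p)/4.4+[310-.4,205-.4]
f2=lambda p:np.array(p)/6+[110-.4,295-.4]
A=lambda f,p,z:at_z("top",f(p),z)[:,:2].round(1)
c=A(f1,[[141,50],[133,258],[620,270],[618,66]],60); print("car",c.tolist(),c.mean(0))
s=A(f1,[[179,153],[581,166]],59);print("slots",s.tolist(),s.mean(0),np.linalg.norm(s[0]-s[1]),np.degrees(np.arctan2(*(s[0]-s[1])*[-1,1])))
print("ins",A(f1,[[52,491],[343,517]],31).tolist())
print("collars",A(f1,[[572,483],[681,484]],41).tolist())
st=A(f1,[[510,442],[733,447],[733,526],[508,524]],36);print("stand",st.tolist(),st.mean(0))
v=A(f2,[[82,85],[720,52],[728,338],[75,366]],13);print("cov",v.tolist(),v.mean(0))
d=(v[0]+v[3]-v[1]-v[2]);print(np.degrees(np.arctan2(-d[0],d[1])))
print("cslots",A(f2,[[132,223],[670,196]],13).tolist())
# scene comparision
m=s.mean(0);
im=cv2.imread("pics/scene0.png").copy()
def cir(x,y,z,r): 
    return proj("scene",[[x+r*np.cos(a),y+r*np.sin(a),z] for a in np.linspace(0,6.28,40)])
for p,z,r in [(q,31,21.5) for q in A(f1,[[52,491],[343,517]],31)]+[(q,41,17) for q in A(f1,[[572,483],[681,484]],41)]:
    cv2.polylines(im,[(cir(*p,z,r)*8).astype(int)],True,(0,255,0),1,cv2.LINE_AA,3)
for q,z in((c,60),(st,36),(v,13)):
    cv2.polylines(im,[(proj("scene",np.c_[q,[z]*4])*8).astype(int)],True,(0,255,0),1,cv2.LINE_AA,3)
cv2.imwrite("pics/ov.png",crop(im[:,:,::-1],95,215,390,190,2.05))
```

```text
car [[674.4, -63.1], [567.1, -53.1], [549.0, -297.2], [654.3, -306.7]] [ 611.2   -180.025]
slots [[619.9, -79.4], [603.3, -282.8]] [ 611.6 -181.1] 204.07626025581712 -4.665716224932364
ins [[455.2, -7.0], [435.0, -152.6]]
collars [[445.4, -267.3], [442.0, -322.2]]
stand [[467.8, -239.0], [459.4, -351.9], [420.0, -347.7], [427.0, -234.4]] [ 443.55 -293.25]
cov [[493.8, 441.9], [495.3, 199.2], [389.2, 197.7], [389.3, 441.9]] [441.9   320.175]
0.164744034219683
cslots [[441.2, 421.5], [442.4, 218.6]]
```

View pics/ov.png

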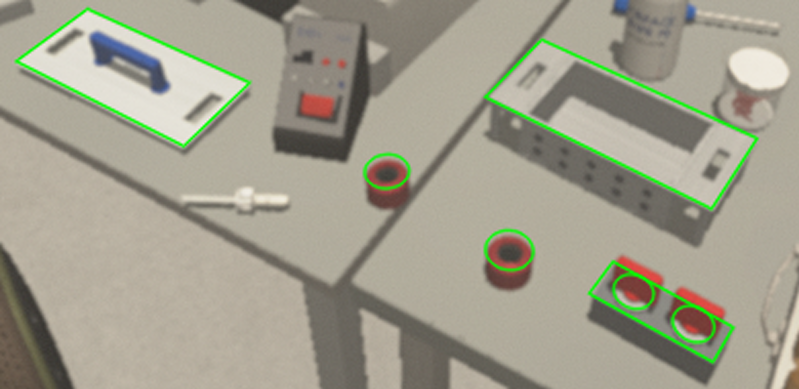

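The overlay fits the scene camera to within about 2 mm, so I start moving: turn the tool to the world axes, heading for the insert at (455,-7).

```bash
python3 -m jog '[[-0.3,-0.3,0,0.06],[-0.6,-0.6,0,0.12],[-0.9,-0.9,0,0.18],[-1,-1,0,0.24],[-1,-1,0,0.3],[-1,-1,0,0.3575],[-1,-1,0,0.3575],[-1,-1,0,0.3575]]' 0
python3 -m jog '[[-0.4,0.15,0,0],[-0.8,0.3,0,0],[-1,0.4,0,0],[-1,0.4,0,0],[-1,0.4,0,0],[-1,0.4,0,0],[-1,0.4,0,0],[-1,0.4,0,0]]' 0
```

```text
t: 1.1
position: [315.9, 380.6, 231.1]
eef_rot: [[-0.003, 1.0, -0.0], [1.0, 0.003, -0.0], [-0.0, -0.0, -1.0]]
ft_force: [-0.3, 0.4, 0.2]
opening: 85.4
finger_force: 0.0
t: 2.1
position: [363.7, 261.1, 231.2]
eef_rot: [[-0.001, 1.0, -0.0], [1.0, 0.001, -0.0], [-0.0, -0.0, -1.0]]
ft_force: [-0.1, -0.3, 0.4]
opening: 85.5
finger_force: 0.0
```

```bash
python3 -m jog '[[-0.4,0.15,0,0],[-0.8,0.3,0,0],[-1,0.38,0,0],[-1,0.38,0,0],[-1,0.38,0,0],[-1,0.38,0,0],[-1,0.38,0,0],[-1,0.38,0,0]]' 0 | grep pos
cat > ins.py <<'E'
from h import *
for n in("top","scene"):
    im=eyes.capture(n)
    for b in blobs(cv2.morphologyEx(red(im),cv2.MORPH_CLOSE,np.ones((3,3))),40):
        x,y,w,h,a=b[1]; print(n,b[0],b[1],at_z(n,b[0],20).round(1).tolist())
E
python3 ins.py
```

```text
position: [409.4, 141.1, 231.3]
top [282.2, 313.8] [275, 308, 15, 12, 112] [[465.5, 80.4, 20.0]]
top [321.3, 316.6] [313, 308, 18, 18, 146] [[455.1, -6.7, 20.0]]
top [467.2, 314.2] [459, 311, 19, 8, 101] [[443.8, -334.4, 20.0]]
top [443.3, 313.5] [435, 312, 18, 4, 70] [[448.2, -280.6, 20.0]]
top [391.0, 323.2] [383, 315, 14, 17, 83] [[432.7, -161.4, 20.0]]
scene [249.3, 266.3] [242, 262, 15, 10, 123] [[499.2, 110.8, 20.0]]
scene [283.6, 303.3] [275, 295, 18, 14, 98] [[451.6, -9.5, 20.0]]
scene [342.8, 341.4] [334, 332, 19, 17, 119] [[432.2, -154.2, 20.0]]
scene [407.1, 348.6] [396, 341, 22, 22, 158] [[478.9, -263.3, 20.0]]
scene [435.0, 365.2] [424, 356, 24, 21, 224] [[472.0, -319.4, 20.0]]
```

```bash
python3 -m jog '[[-0.4,0.15,0.2,0],[-0.8,0.3,0.4,0],[-1,0.38,0.5,0],[-1,0.38,0.5,0],[-1,0.38,0.5,0],[-1,0.38,0.5,0],[-1,0.38,0.5,0],[-1,0.38,0.5,0]]' 0 | grep pos
python3 -m jog '[[-0.231,0,0.3,0],[-0.231,0,0.6,0],[-0.231,0,0.9,0],[-0.231,0,1,0],[-0.231,0,1,0],[-0.231,0,1.0,0],[-0.231,0,1.0,0],[-0.231,0,1.0,0]]' 0 | grep pos
python3 -m jog '[[0,0,0.1,0],[0,0,0.2,0],[0,0,0.3,0],[0,0,0.392,0],[0,0,0.392,0],[0,0,0.392,0],[0,0,0.392,0],[0,0,0.392,0]]' 0 
python3 -m jog '[[0,0,0,0],[0,0,0,0],[0,0,0,0],[0,0,0,0],[0,0,0,0],[0,0,0,0],[0,0,0,0],[0,0,0,0]]' 1
```

```text
position: [455.2, 21.2, 171.6]
position: [455.8, -7.0, 52.1]
t: 6.2
position: [455.5, -7.0, 4.6]
eef_rot: [[0.0, 1.0, 0.001], [1.0, -0.0, -0.0], [-0.0, 0.001, -1.0]]
ft_force: [-0.0, -0.6, -0.3]
opening: 85.1
finger_force: 0.0
t: 7.2
position: [455.3, -7.0, 4.7]
eef_rot: [[0.0, 1.0, 0.0], [1.0, -0.0, 0.0], [0.0, 0.0, -1.0]]
ft_force: [-1.9, -0.5, 6.5]
opening: 40.5
finger_force: 60.3
```

```bash
python3 -m jog '[[0,0,-0.2,0],[0,0,-0.4,0],[0,0,-0.6,0],[0,0,-0.8,0],[0,0,-0.92,0],[0,0,-0.92,0],[0,0,-0.92,0],[0,0,-0.92,0]]' 1 | egrep 'pos|open'
python3 -m jog '[[-0.2,0.2,0,0],[-0.4,0.4,0,0],[-0.6,0.6,0,0],[-0.8,0.8,0,0],[-1,1,0,0],[-1,1,0,0],[-1,1,0,0],[-1,1,0,0]]' 1 | egrep 'pos|open'
python3 -m jog '[[-0.13,0.15,0,0],[-0.13,0.328,0,0.0256],[-0.13,0.328,0,0.0256],[-0.13,0.328,0,0.0256],[-0.13,0.328,0,0.0256],[-0.13,0.328,0,0.0256],[-0.13,0.328,0,0.0256],[-0.13,0.328,0,0.0256]]' 1 | egrep 'pos|open|rot'
python3 -m jog '[[0,0,0.2,0],[0,0,0.4,0],[0,0,0.55,0],[0,0,0.7,0],[0,0,0.8,0],[0,0,0.866,0],[0,0,0.866,0],[0,0,0.866,0]]' 1 | egrep 'pos|open|force'
```

```text
position: [454.4, -7.0, 113.7]
opening: 40.6
position: [574.1, -126.3, 114.3]
opening: 40.9
position: [614.4, -142.7, 114.7]
eef_rot: [[0.08, 0.997, 0.0], [0.997, -0.08, -0.0], [-0.0, 0.0, -1.0]]
opening: 40.8
position: [614.8, -142.7, 13.0]
ft_force: [-8.5, 1.5, 15.4]
opening: 40.7
finger_force: 75.0
```

```bash
python3 -m jog '[[0,0,0,0],[0,0,0,0],[0,0,0,0],[0,0,0,0],[0,0,0,0],[0,0,0,0],[0,0,0,0],[0,0,0,0]]' 0.4 | egrep 'pos|open|force'
python3 -m jog '[[0,0,-0.1,0],[0,0,-0.2,0],[0,0,-0.4,0],[0,0,-0.6,0],[0,0,-0.8,0],[0,0,-0.866,0],[0,0,-0.866,0],[0,0,-0.866,0]]' 0.4 | egrep 'pos|open'
python3 -m jog '[[0.2,-0.1,0,0],[0.4,-0.2,0,0],[0.6,-0.3,0,0],[0.8,-0.4,0,0],[1,-0.486,0,0],[1,-0.486,0,0],[1,-0.486,0,0],[1,-0.486,0,0]]' 0 | egrep 'pos|open'
python3 ins.py
python3 - <<'E'
from h import *
im=eyes.capture("top"); s=eyes.capture("scene")
cv2.imwrite("pics/a1.png",np.hstack([crop(im,330,205,130,95,3.05),crop(s,320,230,130,95,3.05)]))
E
```

```text
position: [613.6, -142.7, 13.6]
ft_force: [-12.8, 1.7, 23.5]
opening: 50.9
finger_force: 22.2
position: [613.8, -142.5, 113.5]
opening: 50.8
position: [566.2, -18.9, 114.5]
opening: 85.4
top [382.3, 245.0] [376, 237, 10, 15, 44] [[611.5, -154.7, 20.0]]
top [443.1, 313.5] [435, 311, 18, 7, 74] [[448.2, -280.1, 20.0]]
top [467.2, 314.2] [459, 311, 19, 8, 101] [[443.8, -334.4, 20.0]]
top [392.1, 320.3] [385, 315, 12, 15, 60] [[439.0, -164.4, 20.0]]
scene [249.2, 266.4] [242, 262, 15, 10, 123] [[498.9, 110.8, 20.0]]
scene [378.3, 276.7] [371, 270, 17, 12, 82] [[615.2, -142.2, 20.0]]
scene [343.0, 341.4] [334, 332, 19, 16, 127] [[432.4, -154.5, 20.0]]
scene [406.4, 350.2] [396, 341, 22, 20, 203] [[475.1, -263.5, 20.0]]
scene [434.9, 365.5] [423, 356, 25, 21, 235] [[471.4, -319.4, 20.0]]
```

View pics/a1.png

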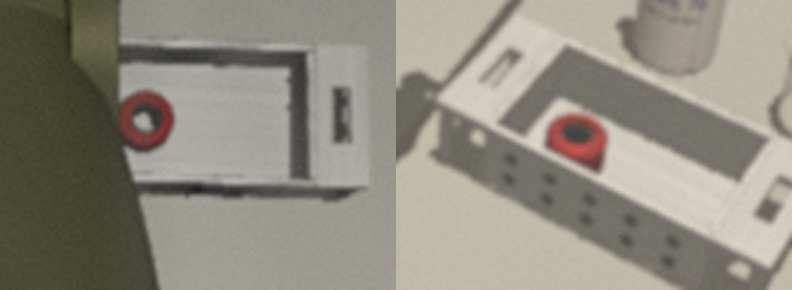

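The picture shows insert one flat in the pan (at about (145,120) in the left crop). Next is the second insert.

```bash
python3 -m jog '[[-0.2,-0.2,0,0],[-0.4,-0.4,0,0],[-0.6,-0.6,0,0],[-0.8,-0.8,0,0],[-1,-0.8,0,0],[-1,-0.8,0,0],[-1,-0.8,0,0],[-1,-0.8,0,0]]' 0 | egrep 'pos|open'
python3 -m jog '[[-0.207,-0.203,0,0],[-0.207,-0.203,0.1,0],[-0.207,-0.203,0.3,0],[-0.207,-0.203,0.5,0],[-0.207,-0.203,0.7,0],[-0.207,-0.203,0.912,0],[-0.207,-0.203,0.912,0],[-0.207,-0.203,0.912,0]]' 0 | egrep 'pos|open|force'
python3 -m jog '[[0,0,0,0],[0,0,0,0],[0,0,0,0],[0,0,0,0],[0,0,0,0],[0,0,0,0],[0,0,0,0],[0,0,0,0]]' 1 | egrep 'pos|open|force'
python3 -m jog '[[0,0,-0.2,0],[0,0,-0.4,0],[0,0,-0.6,0],[0,0,-0.8,0],[0,0,-0.912,0],[0,0,-0.912,0],[0,0,-0.912,0],[0,0,-0.912,0]]' 1 | egrep 'pos|open|force'
```

```text
position: [460.9, -129.6, 114.6]
opening: 85.3
position: [435.0, -152.7, 5.6]
ft_force: [0.2, 0.3, 0.9]
opening: 85.6
finger_force: 0.0
position: [435.0, -153.2, 6.3]
ft_force: [-1.5, 0.9, 8.1]
opening: 40.3
finger_force: 59.9
position: [433.7, -152.8, 113.7]
ft_force: [0.7, 0.5, -1.7]
opening: 40.4
finger_force: 61.1
```

```bash
python3 -m jog '[[-0.05,0.15,0,0],[-0.1,0.3,0,0],[-0.15,0.45,0,0],[-0.2135,0.6,0,0],[-0.2135,0.736,0,0],[-0.2135,0.736,0,0],[-0.2135,0.736,0,0],[-0.2135,0.736,0,0]]' 1 | egrep 'pos|open'
python3 -m jog '[[-0.05,0.15,0,0],[-0.1,0.3,0,0],[-0.15,0.45,0,0],[-0.2135,0.6,0,0],[-0.2135,0.736,0,0],[-0.2135,0.736,0,0],[-0.2135,0.736,0,0],[-0.2135,0.736,0,0]]' 1 | egrep 'pos|open'
python3 -m jog '[[0,0,0.2,0],[0,0,0.4,0],[0,0,0.55,0],[0,0,0.7,0],[0,0,0.8,0],[0,0,0.847,0],[0,0,0.847,0],[0,0,0.847,0]]' 1 | egrep 'pos|open|force'
python3 -m jog '[[0,0,0,0],[0,0,0,0],[0,0,0,0],[0,0,0,0],[0,0,0,0],[0,0,0,0],[0,0,0,0],[0,0,0,0]]' 0.4 | egrep 'pos|open|force'
python3 -m jog '[[0,0,-0.1,0],[0,0,-0.2,0],[0,0,-0.4,0],[0,0,-0.6,0],[0,0,-0.8,0],[0,0,-0.847,0],[0,0,-0.847,0],[0,0,-0.847,0]]' 0.4 | egrep 'pos|open'
```

```text
position: [519.6, -185.4, 114.6]
opening: 40.6
position: [605.5, -218.1, 114.7]
opening: 40.3
position: [606.8, -218.5, 13.4]
ft_force: [0.5, -0.0, -0.7]
opening: 40.7
finger_force: 61.5
position: [607.5, -218.7, 14.2]
ft_force: [1.0, -1.1, 5.0]
opening: 51.5
finger_force: 4.9
position: [605.5, -218.0, 113.5]
opening: 51.4
```

```bash
python3 -m jog '[[0,-0.2,-0.3,0],[0,-0.4,-0.3,0],[0,-0.6,-0.3,0],[0,-0.8,-0.3,0],[0.1,-1,-0.3,0],[0.2,-1,-0.3,0],[0.4,-1,-0.3,0],[0.4,-1,-0.3,0]]' 0 | egrep 'pos|open'
python3 -m jog '[[0.3,-0.2,0,0],[0.6,-0.4,0,0],[0.8,-0.6,0,0],[1,-0.727,0,0],[1,-0.727,0,0],[1,-0.727,0,0],[1,-0.727,0,0],[1,-0.727,0,0]]' 0 | egrep 'pos|open'
python3 -m jog '[[0.3,0,0,0],[0.6,0,0,0],[0.8,0,0,0],[1,0,0,0],[1,0,0,0],[1,0,0,0],[1,0,0,0],[1,0,0,0]]' 0 | egrep 'pos|open'
python3 - <<'E'
from h import *
im=eyes.capture("top"); s=eyes.capture("scene")
cv2.imwrite("pics/a2.png",np.vstack([np.hstack([crop(im,330,205,130,75,3.05),crop(s,320,230,130,75,3.05)]),crop(im,110,290,132,60,6.007)[:,:793][:, :792 if False else None]][:1]))
cv2.imwrite("pics/a3.png",crop(im,110,285,132,85,6))
for n,i in(("top",im),("scene",s)):
    i=i.astype(int); b=((i[...,2]>1.6*i[...,0])&(i[...,2]>80)).astype(np.uint8)
    for q in blobs(b,60): print(n,q,at_z(n,q[0],48).round(1).tolist())
E
```

```text
position: [491.2, -159.6, 150.2]
opening: 85.3
position: [413.7, -34.8, 150.6]
opening: 85.1
position: [422.9, 84.8, 150.7]
opening: 85.6
top ([351.0, 23.6], [339, 15, 25, 18, 197]) [[1172.1, -115.1, 48.0]]
top ([373.4, 152.2], [347, 143, 55, 18, 532]) [[827.9, -146.5, 48.0]]
top ([51.3, 260.6], [33, 235, 37, 52, 1017]) [[606.1, 597.3, 48.0]]
top ([38.2, 337.3], [18, 311, 42, 54, 1086]) [[435.6, 617.4, 48.0]]
top ([167.1, 329.4], [151, 326, 34, 9, 197]) [[441.0, 330.6, 48.0]]
scene ([419.9, 33.6], [415, 24, 12, 21, 152]) [[1970.8, 293.9, 48.0]]
scene ([446.5, 115.3], [436, 109, 23, 17, 278]) [[1327.5, -44.1, 48.0]]
scene ([122.2, 162.6], [101, 151, 45, 25, 417]) [[614.8, 611.3, 48.0]]
scene ([423.4, 178.7], [410, 171, 28, 17, 288]) [[965.2, -105.5, 48.0]]
scene ([59.7, 194.1], [35, 181, 54, 27, 544]) [[439.5, 632.8, 48.0]]
scene ([155.5, 239.4], [140, 231, 32, 18, 159]) [[439.4, 317.7, 48.0]]
```

View pics/a2.png

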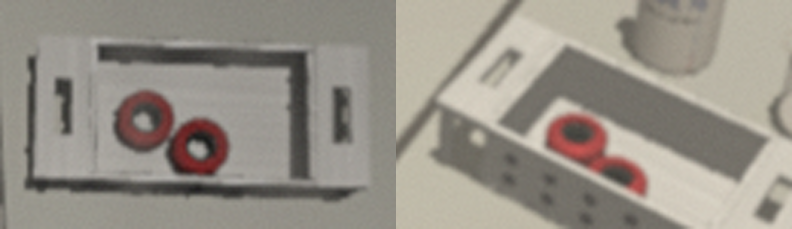

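View pics/a3.png

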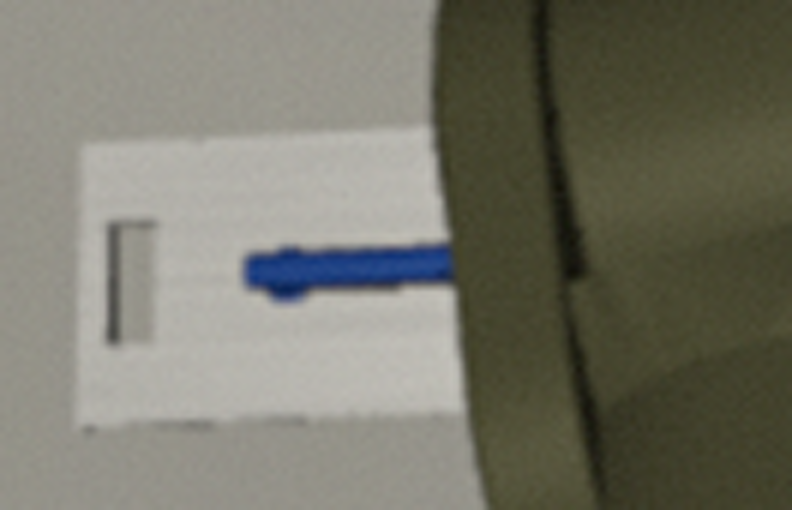

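Both inserts lie flat and side by side in the pan, at (143,120) and (198,146) in the left crop; the second one shifted. The cover is unmoved, with its left slot at (132,283) in its crop. I grasp the handle.

```bash
python3 -m jog '[[0.3,0,0,0],[0.6,0,0,0],[0.8,0,0,0],[1,0,0,0],[1,0,0,0],[1,0,0,0],[1,0,0,0],[1,0,0,0]]' 0 | egrep 'pos|open'
python3 -m jog '[[0.3,0,0,-0.0256],[0.6,0,0,-0.0256],[0.8,0,0,-0.0256],[0.962,0,0,-0.0256],[0.962,0,0.1,-0.0256],[0.962,0,0.2,-0.0256],[0.962,0,0.3,-0.0256],[0.962,0,0.3,-0.0256]]' 0 | egrep 'pos|rot'
python3 -m jog '[[0,0,0.2,0],[0,0,0.4,0],[0,0,0.6,0],[0,0,0.731,0],[0,0,0.731,0],[0,0,0.731,0],[0,0,0.731,0],[0,0,0.731,0]]' 0 | egrep 'pos|force'
python3 -m jog '[[0,0,0,0],[0,0,0,0],[0,0,0,0],[0,0,0,0],[0,0,0,0],[0,0,0,0],[0,0,0,0],[0,0,0,0]]' 1 | egrep 'pos|open|force'
python3 -m jog '[[0,0,-0.1,0],[0,0,-0.2,0],[0,0,-0.4,0],[0,0,-0.6,0],[0,0,-0.8,0],[0,0,-0.9,0],[0,0,-0.9,0],[0,0,-0.9,0]]' 1 | egrep 'pos|open|force'
```

```text
position: [432.6, 204.4, 150.7]
opening: 85.6
position: [440.9, 318.8, 113.1]
eef_rot: [[0.001, 1.0, -0.002], [1.0, -0.001, -0.002], [-0.002, -0.002, -1.0]]
position: [442.4, 320.5, 27.7]
ft_force: [-0.1, -0.2, 0.1]
finger_force: 0.0
position: [442.0, 320.2, 27.1]
ft_force: [-1.5, -0.2, 3.7]
opening: 12.9
finger_force: 59.2
position: [441.3, 319.7, 134.1]
ft_force: [-0.4, -0.5, -2.4]
opening: 13.0
finger_force: 58.9
```

```bash
python3 -m jog '[[-0.1,0,-0.2,0],[-0.3,0,-0.25,0],[-0.5,0,-0.25,0],[-0.7,0,-0.25,0],[-0.9,0,-0.25,0],[-1,0,-0.25,0],[-1,0,-0.25,0],[-1,0,-0.25,0]]' 1 | egrep 'pos|open'
for i in 1 2; do python3 -m jog '[[-0.15,0,0,0],[-0.3,0,0,0],[-0.5,0,0,0],[-0.7,0,0,0],[-0.85,0,0,0],[-1,0,0,0],[-1,0,0,0],[-1,0,0,0]]' 1 | egrep 'pos|open'; done
python3 -m jog '[[-0.15,0,0,0],[-0.3,0,0,0],[-0.5,0,0,0],[-0.7,0,0,0],[-0.85,0,0,0],[-1,0,0,0],[-1,0,0,0],[-1,0,0,0]]' 1 | egrep 'pos|open'
python3 -m jog '[[-0.05,0.15,0,0],[-0.1,0.3,0,0],[-0.15,0.45,0,0],[-0.171,0.6,0,0],[-0.171,0.8,0,0],[-0.171,1,0,0],[-0.171,1,0,0],[-0.171,1,0,0]]' 1 | egrep 'pos|open|force'
python3 -m jog '[[0,0.1,0,0.0256],[0,0.2,0,0.0256],[0,0.3,0,0.0256],[0,0.413,0,0.0256],[0,0.413,0,0.0256],[0,0.413,0,0.0256],[0,0.413,0,0.0256],[0,0.413,0,0.0256]]' 1
python3 - <<'E'
from h import *
im=eyes.capture("top"); s=eyes.capture("scene")
cv2.imwrite("pics/b1.png",np.hstack([crop(im,320,180,160,115,2.5),crop(s,315,200,160,115,2.5)]))
E
```

```text
position: [442.0, 200.5, 164.8]
opening: 13.3
position: [441.9, 80.0, 165.0]
opening: 13.3
position: [441.9, -39.2, 164.9]
opening: 12.9
position: [441.7, -159.6, 164.9]
opening: 13.1
position: [561.1, -179.8, 164.6]
ft_force: [0.2, -0.0, -2.2]
opening: 12.6
finger_force: 59.1
t: 37.5
position: [611.1, -180.5, 165.0]
eef_rot: [[0.081, 0.997, -0.0], [0.997, -0.081, 0.0], [0.0, -0.0, -1.0]]
ft_force: [0.2, -0.6, -3.3]
opening: 12.8
finger_force: 59.2
```

View pics/b1.png

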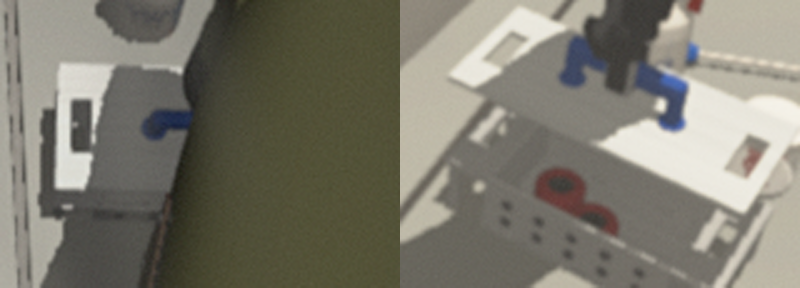

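The cover hangs level over the carrier. Its visible plate corners are at about (447,77) and (742,212) in the right half. I check these against the prediction before lowering.

```bash
python3 - <<'E'
from h import *
a=-0.081; R=np.array([[np.cos(a),-np.sin(a)],[np.sin(a),np.cos(a)]])
c=np.array([[x,y] for x in(-53,53) for y in(-122,122)])@R.T+[611.1,-180.5]
sl=np.array([[0,-102],[0,102]])@R.T+[611.1,-180.5]
P=np.r_[np.c_[c,[151]*4],np.c_[sl,[151]*2]]
print("pred scene crop",((proj("scene",P)-[315,200])*2.5+.75).round(0).tolist())
print("pred top crop",((proj("top",P)-[320,180])*2.5+.75).round(0).tolist())
E
python3 -m jog '[[0,0,0.1,0],[0,0,0.2,0],[0,0,0.3,0],[0,0,0.4,0],[0,0,0.5,0],[0,0,0.6,0],[0,0,0.6,0],[0,0,0.6,0]]' 1 | egrep 'pos|force'
```

```text
pred scene crop [[344.0, 210.0], [47.0, 73.0], [400.0, 123.0], [118.0, 5.0], [347.0, 154.0], [105.0, 47.0]]
pred top crop [[354.0, 198.0], [55.0, 189.0], [351.0, 73.0], [59.0, 63.0], [329.0, 134.0], [81.0, 126.0]]
position: [611.6, -180.5, 93.2]
ft_force: [0.3, 0.1, -2.6]
finger_force: 59.1
```

```bash
python3 -m jog '[[0,0,0.02,0],[0,0,0.035,0],[0,0,0.05,0],[0,0,0.065,0],[0,0,0.075,0],[0,0,0.075,0],[0,0,0.075,0],[0,0,0.075,0]]' 1 | egrep 'pos|force|rot'
```

```text
position: [611.5, -180.5, 84.0]
eef_rot: [[0.08, 0.997, 0.0], [0.997, -0.08, -0.0], [-0.0, 0.0, -1.0]]
ft_force: [0.4, -0.6, -2.9]
finger_force: 59.1
```

```bash
python3 -m jog '[[0,0,0.01,0],[0,0,0.02,0],[0,0,0.03,0],[0,0,0.04,0],[0,0,0.046,0],[0,0,0.046,0],[0,0,0.046,0],[0,0,0.046,0]]' 1 | egrep 'pos|force|rot'
```

```text
position: [611.4, -180.4, 81.0]
eef_rot: [[0.08, 0.997, 0.001], [0.997, -0.08, -0.0], [-0.0, 0.001, -1.0]]
ft_force: [-8.3, 1.8, 17.3]
finger_force: 61.9
```

```bash
python3 -m jog '[[0,0,0,0],[0,0,0,0],[0,0,0,0],[0,0,0,0],[0,0,0,0],[0,0,0,0],[0,0,0,0],[0,0,0,0]]' 0 | egrep 'pos|open|force'
python3 -m jog '[[0,0,-0.1,0],[0,0,-0.3,0],[0,0,-0.5,0],[0,0,-0.7,0],[0,0,-0.8,0],[0,0,-0.8,0],[0,0,-0.8,0],[0,0,-0.8,0]]' 0 | egrep 'pos|force'
python3 -m jog '[[0,-0.2,0,0],[0,-0.4,0,0],[0,-0.6,0,0],[0,-0.8,0,0],[0,-1,0,0],[0,-1,0,0],[0,-1,0,0],[0,-1,0,0]]' 0 | egrep 'pos|force'
python3 -m jog '[[0.2,-0.1,0,0],[0.4,-0.2,0,0],[0.7,-0.3,0,0],[1,-0.4,0,0],[1,-0.4,0,0],[1,-0.4,0,0],[1,-0.4,0,0],[1,-0.4,0,0]]' 0 | egrep 'pos|force'
python3 - <<'E'
from h import *
im=eyes.capture("top"); s=eyes.capture("scene")
cv2.imwrite("pics/d1.png",np.vstack([crop(im,325,195,160,145,4)[:300],crop(s,320,215,160,75,4)]))
cv2.imwrite("pics/d1f.png",im[:,:,::-1]); cv2.imwrite("pics/d1s.png",s[:,:,::-1])
E
```

```text
position: [611.4, -180.4, 78.4]
ft_force: [-0.1, 0.2, -0.6]
opening: 86.0
finger_force: 0.0
position: [610.7, -180.2, 173.3]
ft_force: [-0.0, -0.3, 1.0]
finger_force: 0.0
position: [492.6, -170.9, 174.3]
ft_force: [-0.0, -0.4, -0.4]
finger_force: 0.0
position: [453.8, -48.0, 174.3]
ft_force: [0.6, -0.1, -0.1]
finger_force: 0.0
```

View pics/d1.png

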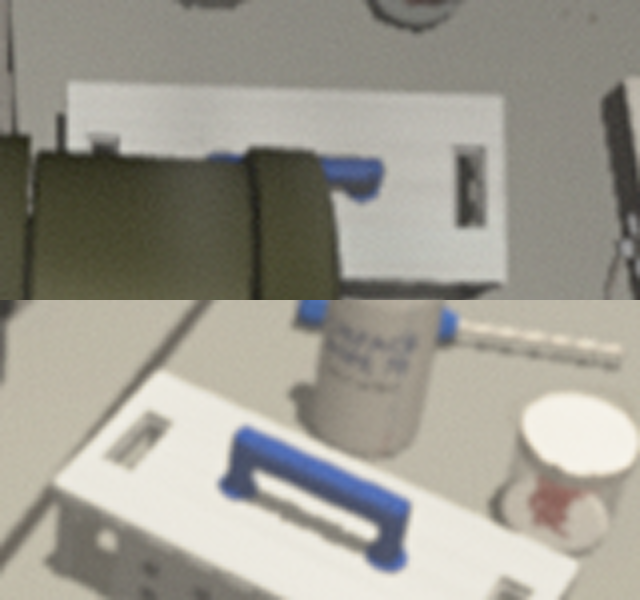

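The cover looks seated: the plate is flush on the rim and slot 1 at (470,187) shows the carrier slot beneath. I check its height and pose numerically.

Run:
```python
from h import *
print("top corners@65",at_z("top",[[503/4+324.6,95/4+194.6],[505/4+324.6,283/4+194.6],[68/4+324.6,82/4+194.6]],65).round(1).tolist())
print("cslot1",at_z("top",[[470/4+324.6,187/4+194.6]],65).round(1).tolist())
print("scene@65",at_z("scene",[[54/4+319.6,186/4+214.6],[163/4+319.6,72/4+214.6],[577/4+319.6,266/4+214.6]],65).round(1).tolist())
a=-0.081; R=np.array([[np.cos(a),-np.sin(a)],[np.sin(a),np.cos(a)]])
c=np.array([[x,y] for x in(-53,53) for y in(-122,122)]+[[0,-102],[0,102]])@R.T+[611.4,-180.4]
print(c.round(1).tolist())
```

```text
top corners@65 [[656.0, -306.3, 65.0], [549.5, -296.8, 65.0], [675.1, -62.9, 65.0]]
cslot1 [[604.3, -282.6, 65.0]]
scene@65 [[566.8, -57.4, 65.0], [674.8, -66.2, 65.0], [651.5, -306.1, 65.0]]
[[548.7, -297.7], [568.4, -54.5], [654.4, -306.3], [674.1, -63.1], [603.1, -282.1], [619.7, -78.7]]
```

```bash
python3 -m jog '[[-0.2,0.08,0,0],[-0.4,0.08,0,0],[-0.7,0.08,0,0],[-1,0.08,0,0],[-1,0.08,0,0],[-1,0.08,0,0],[-1,0.08,0,0],[-1,0.08,0,0]]' 0 | egrep 'pos'
python3 -m jog '[[-0.2,0,0,0],[-0.4,0,0,0],[-0.6,0,0,0],[-0.833,0,0.1,0],[-0.833,0,0.3,0],[-0.833,0,0.4,0],[-0.833,0,0.4,0],[-0.833,0,0.4,0]]' 0 | egrep 'pos'
python3 -m jog '[[0,0,0.2,0],[0,0,0.4,0],[0,0,0.6,0],[0,0,0.654,0],[0,0,0.654,0],[0,0,0.654,0],[0,0,0.654,0],[0,0,0.654,0]]' 0 | egrep 'pos|force'
python3 -m jog '[[0,0,0,0],[0,0,0,0],[0,0,0,0],[0,0,0,0],[0,0,0,0],[0,0,0,0],[0,0,0,0],[0,0,0,0]]' 1 | egrep 'pos|open|force'
python3 -m jog '[[0,0,-0.1,0],[0,0,-0.2,0],[0,0,-0.3,0],[0,0,-0.4,0],[0,0,-0.6,0],[0,0,-0.8,0],[0,0,-0.8,0],[0,0,-0.8,0]]' 1 | egrep 'pos|open|force'
```

```text
position: [453.6, -167.0, 174.4]
position: [446.0, -267.1, 127.1]
position: [445.8, -267.5, 48.4]
ft_force: [-0.7, 0.7, 0.0]
finger_force: 0.0
position: [445.6, -267.4, 48.0]
ft_force: [0.2, -0.3, 0.7]
opening: 11.2
finger_force: 58.4
position: [445.2, -267.2, 143.6]
ft_force: [-0.6, -0.4, -0.2]
opening: 10.8
finger_force: 58.4
```

```bash
python3 -m jog '[[0,0.15,0,0],[0,0.3,0,0],[0,0.45,0,0],[0,0.6,0,0],[0,0.8,0,0],[0,1,0,0],[0,1,0,0],[0,1,0,0]]' 1 | egrep 'pos'
python3 -m jog '[[-0.017,0.1,0,-0.05],[-0.017,0.2,0,-0.1],[-0.017,0.319,0,-0.15],[-0.017,0.319,0,-0.2],[-0.017,0.319,0,-0.25],[-0.017,0.319,0,-0.25],[-0.017,0.319,0,-0.25],[-0.017,0.319,0,-0.25]]' 1 | egrep 'pos'
python3 -m jog '[[0,0,0,-0.05],[0,0,0,-0.1],[0,0,0,-0.15],[0,0,0,-0.2],[0,0,0,-0.25],[0,0,0,-0.25],[0,0,0,-0.25],[0,0,0,-0.25]]' 1
python3 -m jog '[[0,0,0.05,0],[0,0,0.1,0],[0,0,0.15,0],[0,0,0.2,0],[0,0,0.25,0],[0,0,0.25,0],[0,0,0.25,0],[0,0,0.25,0]]' 1 | egrep 'pos|force'
python3 - <<'E'
from h import *
im=eyes.capture("top"); s=eyes.capture("scene")
cv2.imwrite("pics/e1.png",np.hstack([crop(im,400,200,80,80,5),crop(s,400,230,80,80,5)]))
E
```

```text
position: [564.5, -276.5, 142.9]
position: [602.8, -282.1, 144.0]
t: 52.7
position: [603.0, -282.1, 144.0]
eef_rot: [[-0.997, 0.082, -0.0], [0.082, 0.997, 0.0], [0.0, 0.0, -1.0]]
ft_force: [-1.5, 1.0, -0.6]
opening: 11.1
finger_force: 58.6
position: [603.3, -282.2, 114.3]
ft_force: [-0.1, 0.5, -0.2]
finger_force: 58.6
```

View pics/e1.png

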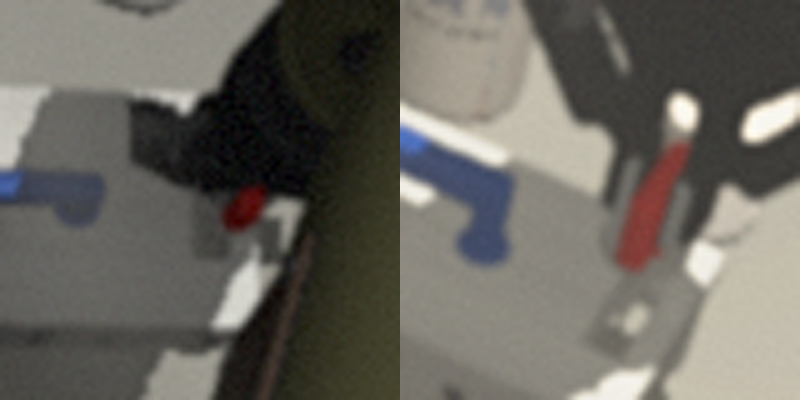

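The red wing appears oddly tilted, with white spots at (680,110) and (770,115) in the right half. I compare it with the projected key before going on.

Run:
```python
from h import *
im=eyes.capture("top"); s=eyes.capture("scene")
out=[]
for n,i,(x,y) in(("top",im,(385,175)),("scene",s,(390,205))):
    i=i[:,:,::-1].copy()
    for z in(77,84,102,107,143):
        print(n,z,proj(n,[[603.3,-282.2,z]]).round(1).tolist())
    v=crop(i[:,:,::-1],x,y,100,120,4)
    v=np.clip(v.astype(float)*1.6,0,255).astype(np.uint8)
    for z in(77,102,143):
        p=((proj(n,[[603.3,-282.2,z]])[0]-[x,y])*4+1.5).astype(int); cv2.circle(v,tuple(map(int,p)),3,(0,255,0),1)
    out.append(v)
cv2.imwrite("pics/e2.png",np.hstack(out))
```

```text
top 77 [[443.2, 240.7]]
top 84 [[443.9, 240.0]]
top 102 [[445.8, 238.2]]
top 107 [[446.3, 237.7]]
top 143 [[450.3, 234.0]]
scene 77 [[445.3, 288.2]]
scene 84 [[446.1, 285.7]]
scene 102 [[448.0, 279.4]]
scene 107 [[448.5, 277.5]]
scene 143 [[452.5, 264.1]]
```

View pics/e2.png

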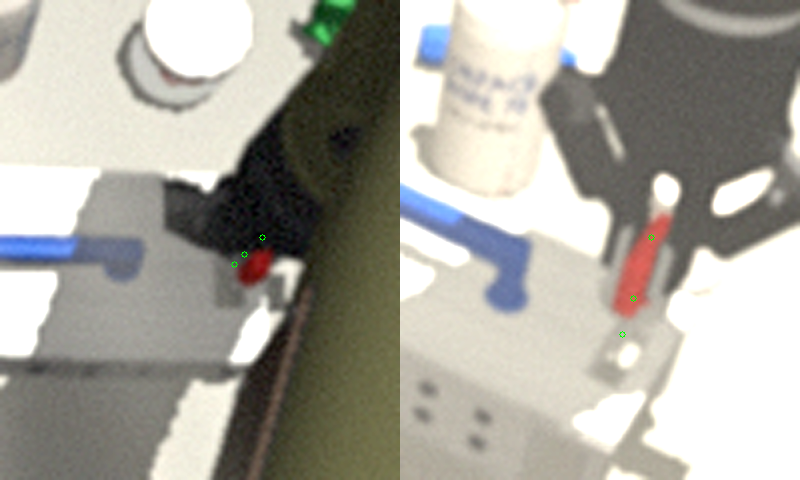

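The projected wing end and top face, from (615,318) through (634,265) to (670,209), match the red band seen. So the key is upright, and I lower it with force checks.

```bash
python3 -m jog '[[0,0,0.02,0],[0,0,0.05,0],[0,0,0.08,0],[0,0,0.11,0],[0,0,0.14,0],[0,0,0.15,0],[0,0,0.15,0],[0,0,0.15,0]]' 1 | egrep 'pos|force'
python3 -m jog '[[0,0,0.02,0],[0,0,0.04,0],[0,0,0.06,0],[0,0,0.07,0],[0,0,0.08,0],[0,0,0.08,0],[0,0,0.08,0],[0,0,0.08,0]]' 1 | egrep 'pos|force'
```

```text
position: [603.2, -282.1, 96.1]
ft_force: [0.6, 0.1, -0.9]
finger_force: 58.6
position: [603.1, -282.2, 86.5]
ft_force: [-0.1, 0.7, -0.6]
finger_force: 58.6
```

```bash
python3 -m jog '[[0,0,0.02,0],[0,0,0.04,0],[0,0,0.05,0],[0,0,0.06,0],[0,0,0.07,0],[0,0,0.07,0],[0,0,0.07,0],[0,0,0.07,0]]' 1 | egrep 'pos|force'
python3 -m jog '[[0,0,0,0.05],[0,0,0,0.1],[0,0,0,0.15],[0,0,0,0.2],[0,0,0,0.25],[0,0,0,0.25],[0,0,0,0.25],[0,0,0,0.25]]' 1 | egrep 'pos|force'
python3 -m jog '[[0,0,0,0.05],[0,0,0,0.1],[0,0,0,0.15],[0,0,0,0.2],[0,0,0,0.25],[0,0,0,0.25],[0,0,0,0.25],[0,0,0,0.25]]' 1
```

```text
position: [603.1, -282.1, 78.0]
ft_force: [0.0, -0.2, -0.4]
finger_force: 58.6
position: [603.1, -282.1, 77.9]
ft_force: [1.2, 0.5, -1.2]
finger_force: 58.6
t: 58.9
position: [603.0, -282.1, 77.9]
eef_rot: [[0.079, 0.997, -0.0], [0.997, -0.079, -0.0], [-0.0, -0.0, -1.0]]
ft_force: [-0.8, -0.3, -0.9]
opening: 11.1
finger_force: 58.6
```

```bash
python3 -m jog '[[0,0,0.006,0],[0,0,0.012,0],[0,0,0.012,0],[0,0,0.012,0],[0,0,0.012,0],[0,0,0.012,0],[0,0,0.012,0],[0,0,0.012,0]]' 1 | egrep 'pos|force'
python3 -m jog '[[0,0,0,0],[0,0,0,0],[0,0,0,0],[0,0,0,0],[0,0,0,0],[0,0,0,0],[0,0,0,0],[0,0,0,0]]' 0 | egrep 'pos|force|open'
python3 -m jog '[[0,0,-0.1,0],[0,0,-0.3,0],[0,0,-0.5,0],[0,0,-0.7,0],[0,0,-0.8,0],[0,0,-0.8,0],[0,0,-0.8,0],[0,0,-0.8,0]]' 0 | egrep 'pos|force'
python3 -m jog '[[-0.1,-0.2,0,0],[-0.2,-0.4,0,0],[-0.2,-0.6,0,0],[-0.2,-0.8,0,0],[-0.2,-0.8,0,0],[-0.2,-0.8,0,0],[-0.2,-0.8,0,0],[-0.2,-0.8,0,0]]' 0 | egrep 'pos'
python3 ins.py
```

```text
position: [603.1, -282.1, 77.0]
ft_force: [-2.4, 1.4, 5.2]
finger_force: 59.4
position: [603.0, -282.1, 76.5]
ft_force: [0.7, -0.4, -0.1]
opening: 85.9
finger_force: 0.0
position: [602.4, -281.8, 171.3]
ft_force: [0.7, -0.4, -0.5]
finger_force: 0.0
position: [506.0, -298.2, 172.3]
top [445.2, 238.4] [437, 236, 18, 9, 89] [[620.0, -301.4, 20.0]]
top [282.2, 313.8] [275, 308, 15, 12, 111] [[465.5, 80.4, 20.0]]
top [466.8, 314.3] [459, 311, 19, 8, 93] [[443.6, -333.5, 20.0]]
scene [249.2, 266.4] [242, 262, 15, 10, 122] [[498.9, 110.8, 20.0]]
scene [454.5, 286.7] [452, 281, 7, 14, 56] [[671.3, -290.5, 20.0]]
scene [434.5, 366.9] [423, 355, 25, 24, 361] [[468.3, -319.8, 20.0]]
```

```bash
python3 -m jog '[[-0.1,-0.2,0,0],[-0.2,-0.4,0,0],[-0.236,-0.512,0.1,0],[-0.236,-0.512,0.2,0],[-0.236,-0.512,0.3,0],[-0.236,-0.512,0.4,0],[-0.236,-0.512,0.4,0],[-0.236,-0.512,0.4,0]]' 0 | egrep 'pos'
python3 -m jog '[[0,0,0.2,0],[0,0,0.4,0],[0,0,0.6,0],[0,0,0.638,0],[0,0,0.638,0],[0,0,0.638,0],[0,0,0.638,0],[0,0,0.638,0]]' 0 | egrep 'pos|force'
python3 -m jog '[[0,0,0,0],[0,0,0,0],[0,0,0,0],[0,0,0,0],[0,0,0,0],[0,0,0,0],[0,0,0,0],[0,0,0,0]]' 1 | egrep 'pos|open|force'
python3 -m jog '[[0,0,-0.1,0],[0,0,-0.2,0],[0,0,-0.3,0],[0,0,-0.4,0],[0,0,-0.6,0],[0,0,-0.8,0],[0,0,-0.8,0],[0,0,-0.8,0]]' 1 | egrep 'pos|open|force'
```

```text
position: [442.3, -321.5, 124.5]
position: [442.2, -321.8, 48.5]
ft_force: [0.4, 0.6, 0.1]
finger_force: 0.0
position: [442.0, -321.6, 48.0]
ft_force: [0.7, -0.6, 1.2]
opening: 11.3
finger_force: 58.4
position: [441.7, -321.4, 143.5]
ft_force: [-0.3, 1.0, -1.1]
opening: 11.5
finger_force: 58.4
```

```bash
python3 -m jog '[[0.15,0,-0.2,0],[0.3,0,-0.25,0],[0.5,0,-0.25,0],[0.7,0,-0.25,0],[0.85,0,-0.25,0],[1,0,-0.25,0],[1,0,-0.25,0],[1,0,-0.25,0]]' 1 | egrep 'pos|open'
python3 -m jog '[[0.15,0,0,0],[0.3,0,0,0],[0.5,0,0,0],[0.7,0,0,0],[0.85,0,0,0],[1,0,0,0],[1,0,0,0],[1,0,0,0]]' 1 | egrep 'pos|open'
python3 -m jog '[[0.135,0.15,0,0],[0.135,0.3,0,0],[0.135,0.45,0,0],[0.135,0.6,0,0],[0.135,0.8,0,0],[0.135,1,0,0],[0.135,1,0,0],[0.135,1,0,0]]' 1 | egrep 'pos|open'
python3 -m jog '[[0,0.1,0,-0.05],[0,0.2,0,-0.1],[0,0.314,0,-0.15],[0,0.314,0,-0.2],[0,0.314,0,-0.25],[0,0.314,0,-0.25],[0,0.314,0,-0.25],[0,0.314,0,-0.25]]' 1 | egrep 'pos'
python3 -m jog '[[0,0,0,-0.05],[0,0,0,-0.1],[0,0,0,-0.15],[0,0,0,-0.2],[0,0,0,-0.25],[0,0,0,-0.25],[0,0,0,-0.25],[0,0,0,-0.25]]' 1
python3 - <<'E'
from h import *
s=eyes.capture("top"); cv2.imwrite("pics/f1.png",crop(s,325,200,140,90,5)); print("ok")
for n in("top","scene"):
    im=eyes.capture(n)
    print(n,[b for b in blobs(red(im),30)])
    i=im.astype(int)
    print(proj(n,[[619.8,-78.8,60],[603.2,-282.2,106]]).round(1).tolist())
E
```

```text
position: [451.7, -202.2, 173.9]
opening: 11.5
position: [461.2, -82.3, 174.0]
opening: 11.1
position: [581.8, -75.6, 173.5]
opening: 11.2
position: [619.5, -78.8, 174.0]
t: 72.0
position: [619.7, -78.9, 173.9]
eef_rot: [[-0.997, 0.082, -0.0], [0.082, 0.997, 0.0], [0.0, 0.0, -1.0]]
ft_force: [1.8, 0.7, -1.3]
opening: 11.0
finger_force: 58.6
ok
top [([445.3, 238.2], [436, 236, 20, 6, 86]), ([282.2, 313.9], [275, 308, 15, 12, 113])]
[[350.0, 239.4], [446.2, 237.9]]
scene [([249.3, 266.4], [242, 262, 15, 10, 123]), ([448.5, 280.0], [439, 275, 20, 11, 83])]
[[353.9, 251.2], [448.4, 277.9]]
```

```bash
python3 -m jog '[[0,0,0.1,0],[0,0,0.2,0],[0,0,0.3,0],[0,0,0.4,0],[0,0,0.5,0],[0,0,0.6,0],[0,0,0.65,0],[0,0,0.65,0]]' 1 | egrep 'pos|force'
python3 -m jog '[[0,0,0.02,0],[0,0,0.04,0],[0,0,0.06,0],[0,0,0.07,0],[0,0,0.08,0],[0,0,0.08,0],[0,0,0.08,0],[0,0,0.08,0]]' 1 | egrep 'pos|force'
```

```text
position: [619.4, -78.9, 95.4]
ft_force: [1.0, 0.4, -0.8]
finger_force: 58.6
position: [619.8, -78.9, 86.4]
ft_force: [0.3, -0.6, -1.2]
finger_force: 58.6
```

```bash
python3 -m jog '[[0,0,0.02,0],[0,0,0.04,0],[0,0,0.05,0],[0,0,0.06,0],[0,0,0.07,0],[0,0,0.07,0],[0,0,0.07,0],[0,0,0.07,0]]' 1 | egrep 'pos|force'
python3 -m jog '[[0,0,0,0.05],[0,0,0,0.1],[0,0,0,0.15],[0,0,0,0.2],[0,0,0,0.25],[0,0,0,0.25],[0,0,0,0.25],[0,0,0,0.25]]' 1 | egrep 'pos|force'
python3 -m jog '[[0,0,0,0.05],[0,0,0,0.1],[0,0,0,0.15],[0,0,0,0.2],[0,0,0,0.25],[0,0,0,0.25],[0,0,0,0.25],[0,0,0,0.25]]' 1
```

```text
position: [619.8, -78.9, 78.0]
ft_force: [0.7, 0.3, -0.9]
finger_force: 58.6
position: [619.8, -78.9, 78.0]
ft_force: [-0.3, 0.0, -1.4]
finger_force: 58.6
t: 77.15
position: [619.7, -78.9, 78.0]
eef_rot: [[0.079, 0.997, 0.0], [0.997, -0.079, -0.0], [-0.0, 0.0, -1.0]]
ft_force: [-0.1, -0.3, -1.2]
opening: 11.3
finger_force: 58.6
```

```bash
python3 -m jog '[[0,0,0.006,0],[0,0,0.012,0],[0,0,0.012,0],[0,0,0.012,0],[0,0,0.012,0],[0,0,0.012,0],[0,0,0.012,0],[0,0,0.012,0]]' 1 | egrep 'pos|force'
python3 -m jog '[[0,0,0,0],[0,0,0,0],[0,0,0,0],[0,0,0,0],[0,0,0,0],[0,0,0,0],[0,0,0,0],[0,0,0,0]]' 0 | egrep 'pos|force|open'
python3 -m jog '[[0,0,-0.1,0],[0,0,-0.3,0],[0,0,-0.5,0],[0,0,-0.7,0],[0,0,-0.9,0],[0,0,-1,0],[0,0,-1,0],[0,0,-1,0]]' 0 | egrep 'pos|force'
python3 -m jog '[[0,-0.2,0,0],[0,-0.4,0,0],[0,-0.6,0,0],[0,-0.8,0,0],[0,-1,0,0],[0,-1,0,0],[0,-1,0,0],[0,-1,0,0]]' 0 | egrep 'pos'
for i in 1 2; do python3 -m jog '[[0.2,-0.1,0,0],[0.4,-0.1,0,0],[0.6,-0.2,0,0],[0.8,-0.2,0,0],[1,-0.2,0,0],[1,-0.2,0,0],[1,-0.2,0,0],[1,-0.2,0,0]]' 0 | egrep 'pos'; done
python3 - <<'E'
from h import *
im=eyes.capture("top"); s=eyes.capture("scene")
cv2.imwrite("pics/g1.png",np.vstack([crop(im,330,205,130,70,4.2),crop(s,325,220,130,70,4.2)]))
E
```

```text
position: [619.7, -78.9, 77.0]
ft_force: [-1.8, 0.7, 4.8]
finger_force: 59.5
position: [619.7, -78.9, 76.5]
ft_force: [0.2, -0.0, 0.5]
opening: 85.3
finger_force: 0.0
position: [619.2, -78.8, 195.6]
ft_force: [0.9, -0.9, 0.4]
finger_force: 0.0
position: [500.8, -69.3, 196.2]
position: [485.9, 51.6, 196.4]
position: [471.5, 172.9, 196.5]
```

View pics/g1.png

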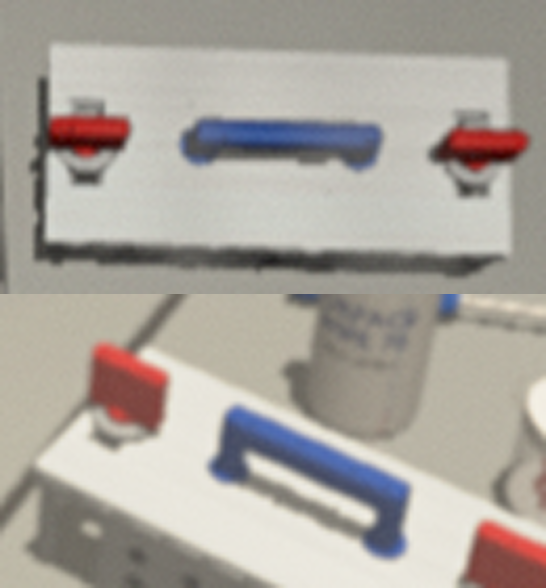

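The picture shows the cover seated. Both red wings stand upright across the slots, at (88,132) and (487,145) in the upper half, with the collars resting on the cover. Both bystanders are in place, so I hand in.

```bash
python3 -c "
from cell import bot
print(bot.finish_job())"
```

```text
the job is handed in; nothing more can be done
None
```

I handed the job in: both inserts found on the bench are in the pan, the cover is seated, and both T-keys are turned across their slots and standing upright; the hand-in call returned no verdict.

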